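Sift the pebbles for the bird bath

ROBOT

A 6-joint arm with a two-finger parallel gripper is mounted at the origin on the work surface. World frame = base frame: x ahead of the robot, y to its left, z up, the work surface at z = 0. Lengths are in m, angles in rad, forces in N, time in s.
With the tool pointing down it reaches from about 0.35 to 0.8 m from the base axis. Payload 7.3 kg.
Tool frame: the origin (TCP) lies at the very end of the fingers, on their centre line; the grasp point (between the pads) lies 19 mm behind it; x points along the fingers, z is the direction in which the jaws open and shut, and the axes are right-handed (so a half turn about x gives the same grasp; the last joint's range is limited). The gripper opens to 85 mm and grips with 20 to 120 N. Pads are 22 mm wide; open, the fingers measure 114 mm over their backs; the gripper's body (76 mm by 85 mm) begins 54 mm behind the grasp point. The pads swing forward as they close: fully open they stand 13 mm farther back than shut.
Start: joints at [-1.47, 0.342, 1.524, -0, 1.275, -0.146], TCP at [0.128, -0.509, 0.231] pointing down, gripper open.
Joint ranges: [-2.53, 2.53], [-0.77, 2.02], [0.04, 2.7], [-1, 4.14], [0.28, 2.66], [-3.11, 3.11]. Speed limits (rad/s): [2.57, 2.57, 3.14, 3.14, 3.14, 3.14].

INTERFACE

Orientations are given as [roll, pitch, yaw] about the fixed x, y, z axes, in that order (R = Rz(yaw) Ry(pitch) Rx(roll)).
In Python, from rig import state, snapshot, camera_model, sign_off gives the robot as it stands.
- The arm moves only by the tool arm_command, never from a script. Its argument "commands" is a list of rows, each a list of 6 numbers: the shift along the tool's x, y, z in cm, then the turn, a rotation vector about the tool's x, y, z in degrees. In form: [[x, y, z, rx, ry, rz], ...]. A call has 1 to 8 rows; each row is the pose to reach, as a shift and turn from the pose measured when the call began, along the tool's axes at that moment; what a row does not reach only later rows make up. A row lasts 1/10 s, in which the tool goes at most 50 mm and 8.59 degrees, less where a joint would pass 70% of its speed; a pose out of reach is approached as far as the arm can. A call with a gripper value outside its range is refused whole. "grip" is the finger opening in cm, from 0 to 8.54, set as the call begins (left out, the last holds). The fingers move at their own pace and stop on an object; the grip force is fixed at half the most. Time passes only in rows, so rows that repeat a pose let the fingers close. It gives the time, the measured TCP pose, the force and the opening at its end, in the units of the state.
- state(): the state, without advancing time (a new reading comes with each control period).
- snapshot(name): name is "scene" or "top"; returns the picture (480x640x3 uint8, red, green, blue); there is no depth.
- camera_model(name): a dict with "fx", "fy", "cx", "cy" (pixels), "position" and "attitude" of the camera in the world. Camera axes: x right, y down, z forward; pixel columns grow to the right and rows downward; lengths in m; the calibration is good to about 2 mm. A picture is of the moment at which its call begins. camera_model takes no time and is no camera call.
- sign_off(): hands the job in, once; it reports no verdict.
The state is a dict: "time_s": time; "joint_pos": joint angles; "qd": joint speeds; "joint_efforts": joint torques, N m; "eef_pos": TCP position; "orientation": TCP orientation; "wrist_force": force on the tool from outside, world axes, zero at the start; "torque": the same for the moment, N m; "gripper_width": finger opening in m.
Only numpy, scipy, OpenCV 4.12 (cv2) and the standard library are available. Lean on these libraries where they do the work, as an engineer would, in place of code of your own. Each camera call takes 0.05 s, during which the arm holds its last target. There are 200 camera calls.

TASK

Put the pebbles that lie on the shelf onto the sifter's screen with the rest, then work the screen briskly to and fro by its handle until every small pebble has dropped through into the tub and only the big ones are left on the bars. Tip the screen up so that the big pebbles roll into the bird bath dish, and lower it flat again. Then draw the tub right out from under the sifter, put its lid on and press it fully home, leaving the jar, the pot and the twine where they are.

Things in the scene. Friction and masses are not known exactly. Their poses are not given: they have to be found in the camera images.
- sifter: bench sifter: fixed timber stand 186 x 204 mm (its x by y), 108 mm high, on four corner legs; carries a sliding, tipping screen. Origin on the shelf under its middle; x points away from the robot (to the dish), y left, z up. Its right end (-y) is open between the legs, 142 mm wide, so the tub is drawn out that way; a stretcher closes the left end
- shuttle (a joint): sliding of the screen on its rails along the sifter's y, -0.025 to +0.025 m, 0 = middle; 1 N of friction, 0.8 kg plus pebbles. In brisk strokes (40 to 50 mm in about 0.4 s or less) the small pebbles roll off the bars and drop through the slots; moved slowly they just ride along
- screen (a joint): tipping of the screen about its far lower edge: 0 = flat, up to 1.15 rad with the handle side raised. It falls back flat when let go. From about 0.9 rad the big pebbles roll down the bars and over the chute into the dish
- screen_mid (a point): middle of the screen on top of its bars (126 mm above the shelf when flat); axes as the sifter's when flat; slides and tips with it. Steel bars 10 mm wide run along x at y = -52.5, -17.5, 17.5 and 52.5 mm: three slots 25 mm wide. Timber walls rise 39 mm above the bars, inner faces at y = -57.5 and 57.5 and x = -56 mm, 10 mm thick. Open on top and towards the chute
- chute (a point): middle of the screen's steel chute, at its far side: begins 64 mm beyond screen_mid, 5 mm below the bar tops, 50 mm long, 135 mm wide with low cheeks, rising outwards by 0.21 rad when the screen is flat so that pebbles do not roll off
- screen_grip (a point): middle of the screen's handle: a round steel bar 16 mm thick, 100 mm long, along the sifter's y, on the robot's side, 142 mm above the shelf when flat, its middle line 46 mm from the front wall. When the screen tips it follows an arc of radius 185 mm about screen_hinge. It can be held from above and turns in the fingers
- screen_hinge (a point): middle of the line (along the sifter's y) about which the screen tips, 120 mm above the shelf; it slides with the screen
- dish_mid (a point): middle of the inner floor (8 mm above the shelf) of the bird bath dish: a fixed round glazed ceramic dish, 220 mm across, 45 mm high, flaring, standing beyond the sifter under the chute
- tub_mid (a point): middle of the inner floor (4 mm above the underside) of the tub: loose grey plastic, standing under the screen between the legs, 124 x 168 mm outside (its x by y; axes at first as the sifter's), 70 mm high, walls 4 mm, 0.4 kg, with a straight handle at its -y end
- tub_grip (a point): where to hold the tub's handle, 147 mm from the tub's middle along its -y, 48 mm above the shelf, at the right of the sifter: a bar 16 mm wide (tub x) and 14 mm high that runs along the tub's y and ends in a 28 mm wide knob (18 to 32 mm beyond this point)
- seal (a joint): black rubber seal in the tub's rim: 0 = standing 6 mm above the rim, 0.006 = pressed level with it. Held by about 9 N of friction, it stays where it is pushed; a lid merely laid on rests on it 6 mm too high
- lid_grip (a point): in the lid's handle, a bar 16 mm wide, 70 mm long (along lid y), 36 mm high: 14 mm below its top, 22 above the plate, 40 above the lid's underside. Loose grey plastic lid, 132 x 176 mm (x by y), 150 g. Its plug, 108 x 152 mm, 12 mm deep, enters the tub's mouth (116 x 160 mm), lid x along tub x, either way round. Fully home this point is 94 mm above tub_mid; on the raised seal 100 mm
- jar: closed glass jar with a metal cap, 80 mm across and 125 mm high; not needed, leave it where it is. Origin under its middle
- pot: empty terracotta pot, 100 mm across and 90 mm high; not needed, leave it. Origin under its middle
- twine: ball of twine, 80 mm across and 60 mm high; not needed, leave it. Origin under its middle
- big1_mid (a point): centre of a big pebble: a rounded brown-grey stone, 42 mm across, 85 g; it may be absent (None). It rolls a little when let go; at first lying on the bars of the sifter's screen
- big2_mid (a point): centre of a big pebble: a rounded brown-grey stone, 42 mm across, 85 g; it may be absent (None). It rolls a little when let go; at first lying on the bars of the sifter's screen
- big3_mid (a point): centre of a big pebble: a rounded brown-grey stone, 42 mm across, 85 g; it may be absent (None). It rolls a little when let go; at first lying on the shelf to the right of the sifter
- big4_mid (a point): centre of a big pebble: a rounded brown-grey stone, 42 mm across, 85 g; it may be absent (None). It rolls a little when let go; at first lying on the shelf to the right of the sifter
- small1_mid (a point): centre of a small pebble: a rounded brown-grey stone, 19 mm across, 11 g; it may be absent (None). It rolls a little when let go; at first lying on the bars of the sifter's screen
- small2_mid (a point): centre of a small pebble: a rounded brown-grey stone, 19 mm across, 11 g; it may be absent (None). It rolls a little when let go; at first lying on the bars of the sifter's screen
- small3_mid (a point): centre of a small pebble: a rounded brown-grey stone, 19 mm across, 11 g; it may be absent (None). It rolls a little when let go; at first lying on the bars of the sifter's screen
- small4_mid (a point): centre of a small pebble: a rounded brown-grey stone, 19 mm across, 11 g; it may be absent (None). It rolls a little when let go; at first lying on the shelf to the right of the sifter
- small5_mid (a point): centre of a small pebble: a rounded brown-grey stone, 19 mm across, 11 g; it may be absent (None). It rolls a little when let go; at first lying on the shelf to the right of the sifter

How it is judged:
By the outcome, as a careful person would: the job done as asked, in the order asked, and still so for the second after the job is handed in, with the robot touching nothing.
Of big2, small2, small3, big3, big4, small4, small5 only 5 to 7 are there at a start; the rules pass over those that are not, and their reading is None.
At some moment in a run one of lid, big3, big4 may be knocked a few centimetres aside while the robot is not near it.
Once in a run the grip may slacken for a moment while it holds something.
It also fails if it takes over 208 s, if anything falls off the work surface, if the arm or the gripper's body presses on something with over 40 N, if the wrist force passes 120 N, or if a joint passes its speed limit or range.

## Working session

There is one attempt and no reset: what is moved stays moved. The work goes in short steps, Python scripts to look and compute and a tool call to move; the robot and the scene stay as the last step left them, time stands still between calls to the robot, and variables do not carry over. Pictures are saved under pics/ and viewed, on a budget of 14 in all, crops included, one or two more only if the job needs it, and the job is handed in when it is done.

Besides the shell and the picture viewer there is one more tool, called after "Call:" by a JSON object that holds its "api" and its "payload", one argument or row to a line. arm_command: Moves the arm, as the interface text tells. Its arguments: {"type":"object","properties":{"commands":{"type":"array","items":{"type":"array","items":{"type":"number"}}},"grip":{"type":"number"}},"required":["commands"]}

```bash
ls; mkdir -p pics
cat > h.py <<'E'
import numpy as np, cv2
from scipy.spatial.transform import Rotation as R
from rig import state, snapshot, camera_model, sign_off
def save(cam,name,crop=None,scale=1):
    im=snapshot(cam)[:,:,::-1]
    cv2.imwrite(f'pics/{name}_raw.png',im)
    if crop: 
        x0,y0,x1,y1=crop; im=im[y0:y1,x0:x1]
    cv2.imwrite(f'pics/{name}.png',cv2.resize(im,None,fx=scale,fy=scale,interpolation=cv2.INTER_CUBIC))
def cam(name):
    m=camera_model(name); a=np.array(m['attitude'])
    Rm=a if a.shape==(3,3) else R.from_euler('xyz',a).as_matrix()
    return m,Rm,np.array(m['position'])
def ray(name,u,v):
    m,Rm,p=cam(name); d=Rm@np.array([(u-m['cx'])/m['fx'],(v-m['cy'])/m['fy'],1]); return p,d
def at(name,u,v,z):
    p,d=ray(name,u,v); return p+d*(z-p[2])/d[2]
def pix(name,X):
    m,Rm,p=cam(name); c=Rm.T@(np.array(X)-p); return m['fx']*c[0]/c[2]+m['cx'],m['fy']*c[1]/c[2]+m['cy']
def go(target,yaw=None):
    """shift in tool axes (cm) and turn (deg) to a world TCP target, tool down; yaw = world angle (deg) of the jaw axis z"""
    s=state(); T=R.from_euler('xyz',s['orientation']); 
    d=T.inv().apply(np.array(target)-s['eef_pos'])*100
    rv=np.zeros(3)
    if yaw is not None:
        zc=T.apply([0,0,1]); best=None
        for k in (0,180):
            a=np.radians(yaw+k); z=np.array([np.cos(a),np.sin(a),0]); x=np.array([0,0,-1.]); y=np.cross(z,x)
            r=(T.inv()*R.from_matrix(np.c_[x,y,z])).as_rotvec(degrees=True)
            if best is None or np.linalg.norm(r)<np.linalg.norm(best): best=r
        rv=best
    return np.round(d,2),np.round(rv,2)
E
python3 - <<'E'
from h import *
print(state())
for c in('scene','top'):print(camera_model(c)); save(c,c+'0')
T=R.from_euler('xyz',state()['orientation']);print(T.as_matrix())
E
```

```text
pics
{'time_s': 0.0, 'joint_pos': array([-1.47000612e+00,  3.42743741e-01,  1.52500639e+00,  6.94214095e-06,
        1.27540061e+00, -1.46006309e-01]), 'qd': array([ 0.00244984, -0.00132361, -0.00024322, -0.00122803, -0.00044787,
        0.00049331]), 'joint_efforts': array([ 4.44237157e-04, -4.33670497e+01, -2.46009457e+01, -4.01165991e-06,
        7.89209880e-03, -8.92620506e-06]), 'eef_pos': array([ 0.12823703, -0.50868936,  0.23061876]), 'orientation': array([2.9913258 , 1.56923823, 1.66732397]), 'wrist_force': array([-0.31418015,  0.46472734, -0.802312  ]), 'torque': array([ 0.00414288, -0.06321865, -0.03037167]), 'gripper_width': 0.08563577936210529}
{'fx': 528.729376266669, 'fy': 528.729376266669, 'cx': 331.192927988213, 'cy': 238.51751696020673, 'position': array([ 0.88589414, -0.43389546,  1.0068703 ]), 'attitude': array([-2.61670824,  0.00412563,  0.54882794])}
{'fx': 519.9082456118164, 'fy': 519.9082456118164, 'cx': 327.26228501710887, 'cy': 230.89262980267193, 'position': array([ 0.53636402, -0.00673978,  1.43177171]), 'attitude': array([-3.09126766,  0.01386222, -1.57695106])}
[[-1.39668107e-04  9.69703057e-01  2.44286639e-01]
 [ 1.39218920e-03  2.44286593e-01 -9.69702079e-01]
 [-9.99999021e-01  2.04656766e-04 -1.38412917e-03]]
```

View pics/top0.png

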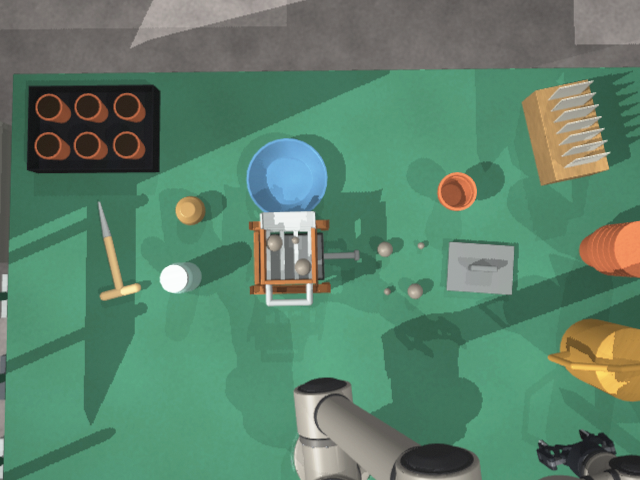

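View pics/scene0.png

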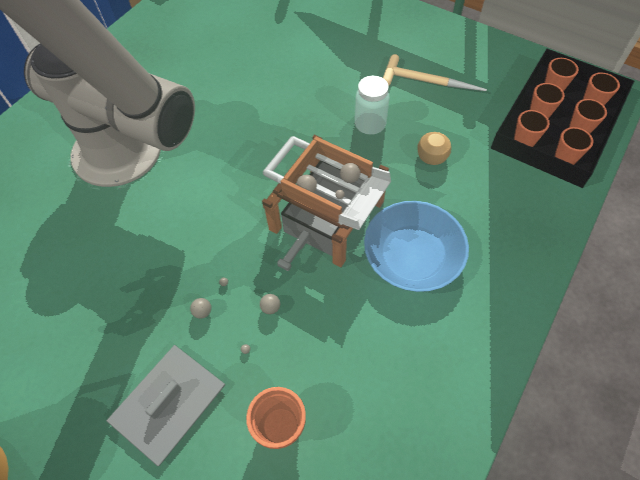

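The top view shows the sifter at about (288,255), the dish at (287,178) and the lid at (481,268). The shelf pebbles are big at (385,249) and (415,291), small at (421,245) and (388,291). Next I'll enlarge it.

Run:
```python
import cv2,numpy as np
a=cv2.imread('pics/top0_raw.png')[200:320,235:435]; b=cv2.imread('pics/scene0_raw.png')[130:290,220:420]
f=lambda i:cv2.resize(i,None,fx=4,fy=4,interpolation=cv2.INTER_CUBIC)
cv2.imwrite('pics/c1.png',f(a)); b=cv2.imread('pics/scene0_raw.png')[130:280,255:405]; cv2.imwrite('pics/c2.png',f(b))
```

```text
(no output)
```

View pics/c1.png

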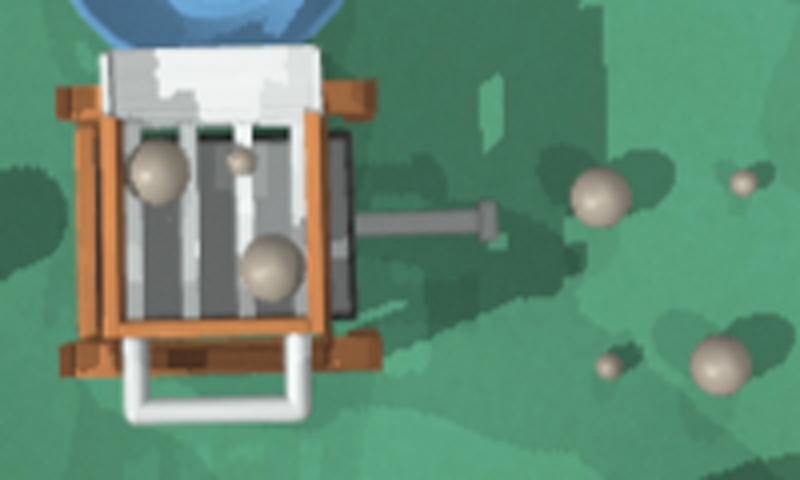

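View pics/c2.png

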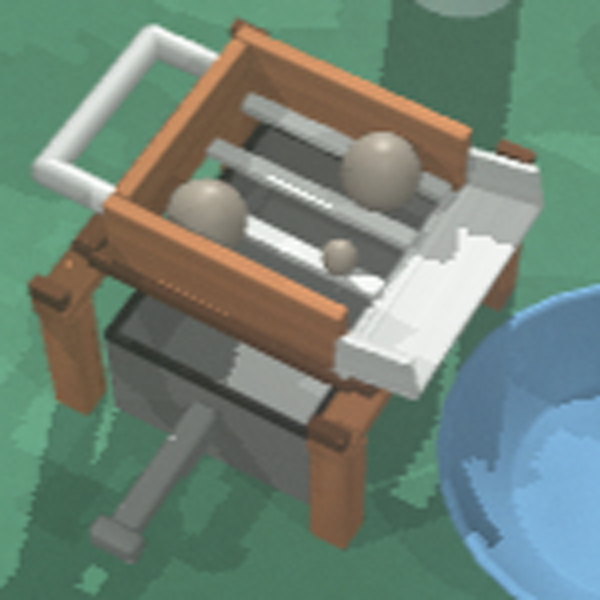

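```bash
cat >> h.py <<'E'
def c1(x,y,z): return at('top',235+(x+.5)/4-.5,200+(y+.5)/4-.5,z)
def c2(x,y,z): return at('scene',255+(x+.5)/4-.5,130+(y+.5)/4-.5,z)
E
python3 - <<'E'
from h import *
np.set_printoptions(precision=4,suppress=True)
for n,x,y,z in [('hL',127,411,.142),('hR',308,408,.142),('hmid',217,410,.142),('chuteL',102,52,.131),('chuteR',319,45,.131),('knob',488,222,.048),('bar0',356,223,.05),('bigA',600,197,.021),('smA',743,183,.0095),('smB',609,367,.0095),('bigB',721,366,.021),('big1',158,172,.147),('big2',272,267,.147),('sm1',240,160,.134),
 ('legFL',70,358,.108),('legFR',375,350,.108),('legBL',65,102,.108),('legBR',370,98,.108),('wallFL',105,330,.165),('wallFR',325,325,.165)]: print(n,c1(x,y,z))
for n,u,v,z in [('bigA',269.5,303.5,.021),('smA',245,349,.0095),('smB',223.5,281.5,.0095),('bigB',200.5,308,.021)]: print('scene',n,at('scene',u,v,z))
print('hs',c2(155,30,.142),c2(40,170,.142),'knob',c2(115,535,.048))
im=cv2.imread('pics/top0_raw.png')[225:310,430:530]; i2=cv2.imread('pics/scene0_raw.png')[335:475,100:310]
f=lambda i,k:cv2.resize(i,None,fx=k,fy=k,interpolation=cv2.INTER_CUBIC)
A=f(im,4); B=f(i2,3.8)[:, :400]
B=f(cv2.imread('pics/scene0_raw.png')[335:475,100:200],4)
C=np.zeros((560,800,3),np.uint8); C[:340,:400]=A; C[:560,400:]=B; cv2.imwrite('pics/c3.png',C)
E
```

```text
hL [0.4256 0.1623 0.142 ]
hR [0.4269 0.0504 0.142 ]
hmid [0.426  0.1066 0.142 ]
chuteL [0.6491 0.1794 0.131 ]
chuteR [0.6525 0.0429 0.131 ]
knob [ 0.5412 -0.0656  0.048 ]
bar0 [0.5411 0.022  0.05  ]
bigA [ 0.5577 -0.1427  0.021 ]
smA [ 0.5668 -0.2413  0.0095]
smB [ 0.4424 -0.1486  0.0095]
bigB [ 0.4434 -0.2228  0.021 ]
big1 [0.573  0.1424 0.147 ]
big2 [0.5139 0.072  0.147 ]
sm1 [0.5805 0.0926 0.134 ]
legFL [0.4563 0.203  0.108 ]
legFR [0.4604 0.0093 0.108 ]
legBL [0.6193 0.2064 0.108 ]
legBR [0.6204 0.0114 0.108 ]
wallFL [0.4766 0.1727 0.165 ]
wallFR [0.4789 0.0388 0.165 ]
scene bigA [ 0.5574 -0.1424  0.021 ]
scene smA [ 0.5674 -0.2424  0.0095]
scene smB [ 0.4433 -0.1482  0.0095]
scene bigB [ 0.4447 -0.2224  0.021 ]
hs [0.4228 0.1623 0.142 ] [0.4239 0.0545 0.142 ] knob [ 0.54  -0.063  0.048]
```

View pics/c3.png

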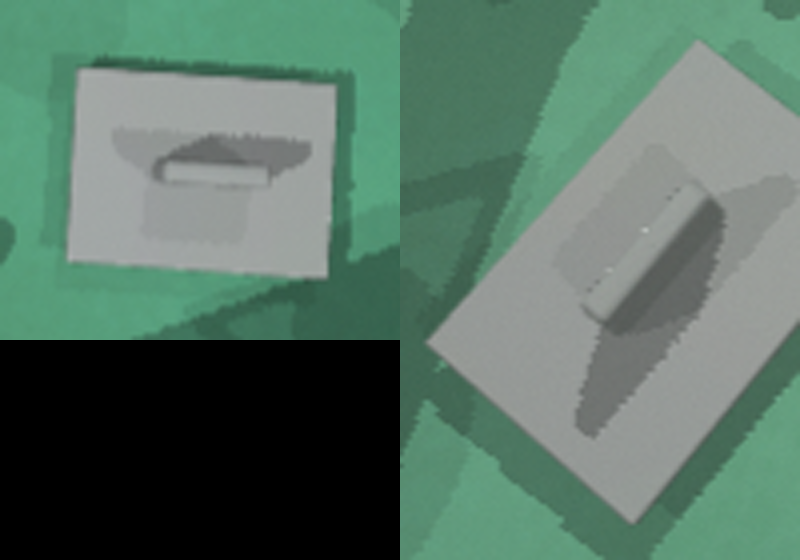

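The enlarged crops give consistent positions in both cameras, within about 2 mm: two bigs and one small on the screen, and two bigs and two smalls on the shelf. The lid's handle centre is at crop pixel (216,175).

Run:
```python
from h import *
np.set_printoptions(precision=4,suppress=True)
q=lambda x,y,z:at('top',430+(x+.5)/4-.5,225+(y+.5)/4-.5,z)
for p in[(77,69),(336,86),(328,277),(67,261)]:print('lid',q(*p,.018))
print('grip',q(216,175,.054), 'scene',at('scene',100+(648+.5-400)/4-.5,335+(253+.5)/4-.5,.054))
print('pot',at('top',458,191,.09),'jar',at('top',180,278,.125),'twine',at('top',190,210,.04),'dish',at('top',287,179,.03))
print(go([.443,-.148,.10],1)); print(go([.443,-.148,.002],1))
```

```text
lid [ 0.5756 -0.3171  0.018 ]
lid [ 0.563  -0.4916  0.018 ]
lid [ 0.4345 -0.4831  0.018 ]
lid [ 0.4461 -0.3081  0.018 ]
grip [ 0.5042 -0.3992  0.054 ] scene [ 0.508  -0.4006  0.054 ]
pot [ 0.705  -0.3272  0.09  ] jar [0.4862 0.3821 0.125 ] twine [0.6655 0.3819 0.04  ] dish [0.749  0.1208 0.03  ]
(array([ 13.11,  39.33, -27.27]), array([-76.86,  -0.06,  -0.06]))
(array([ 22.91,  39.33, -27.26]), array([-76.86,  -0.06,  -0.06]))
```

Call:
{"api": "arm_command", "payload": {
  "commands": [
    [13.11, 39.3, -27.3, -76.9, 0, 0],
    [13.11, 39.3, -27.3, -76.9, 0, 0],
    [13.11, 39.3, -27.3, -76.9, 0, 0],
    [13.11, 39.3, -27.3, -76.9, 0, 0],
    [13.11, 39.3, -27.3, -76.9, 0, 0],
    [13.11, 39.3, -27.3, -76.9, 0, 0],
    [13.11, 39.3, -27.3, -76.9, 0, 0],
    [13.11, 39.3, -27.3, -76.9, 0, 0]
  ],
  "grip": 4.5
}}

```text
time_s: 0.9
eef_pos: [0.3824, -0.2164, 0.125]
orientation: [1.725, 1.57, 1.607]
wrist_force: [0.4, -1.0, 0.5]
gripper_width: 0.0449
```

```bash
python3 -c "
from h import *
s=state();print(s['time_s'],s['eef_pos'],s['gripper_width'],s['joint_pos'].round(2));print(go([.443,-.148,.10],1))"
```

```text
0.9 [ 0.38236024 -0.21635928  0.12504977] 0.044931054728502326 [-0.69  0.32  1.9   0.    0.93 -0.57]
(array([2.51, 7.5 , 5.22]), array([-7.76, -0.01, -0.07]))
```

Call:
{"api": "arm_command", "payload": {
  "commands": [
    [2.51, 7.5, 5.22, -7.8, 0, 0],
    [2.51, 7.5, 5.22, -7.8, 0, 0],
    [2.51, 7.5, 5.22, -7.8, 0, 0],
    [7.5, 7.5, 5.22, -7.8, 0, 0],
    [11, 7.5, 5.22, -7.8, 0, 0],
    [12.3, 7.5, 5.22, -7.8, 0, 0],
    [12.3, 7.5, 5.22, -7.8, 0, 0]
  ]
}}

```text
time_s: 1.6
eef_pos: [0.4414, -0.1475, 0.0003]
orientation: [2.462, 1.565, 2.479]
wrist_force: [-0.5, -0.4, 0.7]
gripper_width: 0.0449
```

Call:
{"api": "arm_command", "payload": {
  "commands": [
    [0, 0, 0, 0, 0, 0],
    [0, 0, 0, 0, 0, 0],
    [0, 0, 0, 0, 0, 0],
    [0, 0, 0, 0, 0, 0],
    [-4, 0, 0, 0, 0, 0],
    [-9, 0, 0, 0, 0, 0],
    [-14, 0, 0, 0, 0, 0],
    [-19, 0, 0, 0, 0, 0]
  ],
  "grip": 0.8
}}

```text
time_s: 2.4
eef_pos: [0.4418, -0.1479, 0.1927]
orientation: [2.431, 1.566, 2.449]
wrist_force: [1.5, -1.5, -1.1]
gripper_width: 0.015
```

```bash
python3 -c "
from h import *
s=state();print(s['time_s'],s['eef_pos'],s['gripper_width']);print(go([.530,.1245,.185],1),go([.530,.1245,.126],1))"
```

```text
2.4 [ 0.44179024 -0.14793886  0.19274742] 0.014991065681949998
(array([ 0.83, 27.08,  9.3 ]), array([ 0.01, -0.21, -0.18])) (array([ 6.73, 27.06,  9.32]), array([ 0.01, -0.21, -0.18]))
```

Call:
{"api": "arm_command", "payload": {
  "commands": [
    [0, 8, 3, 0, 0, 0],
    [0, 13, 5, 0, 0, 0],
    [0.5, 18, 7, 0, 0, 0],
    [0.8, 23, 9, 0, 0, 0],
    [0.8, 27.1, 9.3, 0, 0, 0],
    [0.8, 27.1, 9.3, 0, 0, 0],
    [0.8, 27.1, 9.3, 0, 0, 0],
    [0.8, 27.1, 9.3, 0, 0, 0]
  ]
}}

```text
time_s: 3.2
eef_pos: [0.5297, 0.1254, 0.1853]
orientation: [2.509, 1.566, 2.529]
wrist_force: [0.3, -1.0, -0.2]
gripper_width: 0.0146
```

```bash
python3 -c "
from h import *
s=state();print(s['time_s'],s['eef_pos'],s['gripper_width']);print(go([.530,.1245,.130],1))
save('top','t1',(235,200,435,320),4)"
```

```text
3.2 [0.5296582  0.12536456 0.18529916] 0.014621702412684309
(array([ 5.53, -0.1 ,  0.05]), array([ 0.14, -0.22, -0.16]))
```

View pics/t1.png

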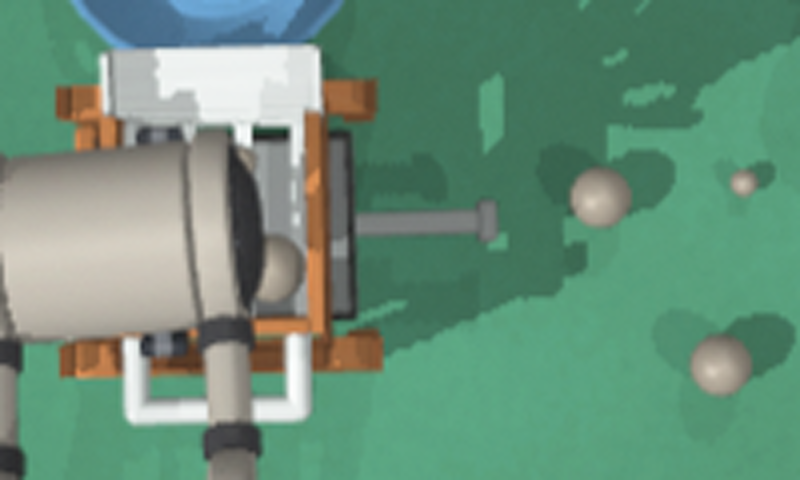

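smB has gone from the shelf and is in the fingers; smA (743,183), bigA (600,197) and bigB (721,366) haven't moved. I'll lower and release.

Call:
{"api": "arm_command", "payload": {
  "commands": [
    [3, -0.1, 0, 0, 0, 0],
    [5.4, -0.1, 0, 0, 0, 0],
    [5.4, -0.1, 0, 0, 0, 0],
    [5.4, -0.1, 0, 0, 0, 0]
  ]
}}

```text
time_s: 3.65
eef_pos: [0.5296, 0.1224, 0.132]
orientation: [2.554, 1.566, 2.571]
wrist_force: [1.1, 0.0, 0.3]
gripper_width: 0.0152
```

Call:
{"api": "arm_command", "payload": {
  "commands": [
    [0, 0, 0, 0, 0, 0],
    [0, 0, 0, 0, 0, 0],
    [0, 0, 0, 0, 0, 0],
    [-3, 0, 0, 0, 0, 0],
    [-7, 0, 0, 0, 0, 0],
    [-8, -5, 0, 0, 0, 0],
    [-8, -10, 1, 0, 0, 0],
    [-8, -15, 2, 0, 0, 0]
  ],
  "grip": 3.5
}}

```text
time_s: 4.45
eef_pos: [0.5523, -0.0257, 0.213]
orientation: [2.023, 1.568, 2.041]
wrist_force: [0.7, 0.4, 0.5]
gripper_width: 0.035
```

Call:
{"api": "arm_command", "payload": {
  "commands": [
    [0, -5, 0.5, 0, 0, 0],
    [0, -10, 1, 0, 0, 0],
    [0, -15, 1.5, 0, 0, 0],
    [0, -20, 1.5, 0, 0, 0],
    [0, -20, 1.5, 0, 0, 0],
    [0, -20, 1.5, 0, 0, 0]
  ]
}}

```text
time_s: 5.05
eef_pos: [0.5707, -0.2265, 0.2124]
orientation: [1.941, 1.568, 1.957]
wrist_force: [0.5, 0.6, -0.3]
gripper_width: 0.0351
```

```bash
python3 -c "
from h import *
s=state();print(s['time_s'],s['eef_pos'],s['gripper_width']);print(go([.567,-.242,.002],1))
save('top','t2',(235,200,435,320),4)"
```

```text
5.05 [ 0.57069133 -0.22645305  0.21237755] 0.035087377345593806
(array([21.03, -1.6 , -0.37]), array([-0.1 , -0.06, -0.15]))
```

View pics/t2.png

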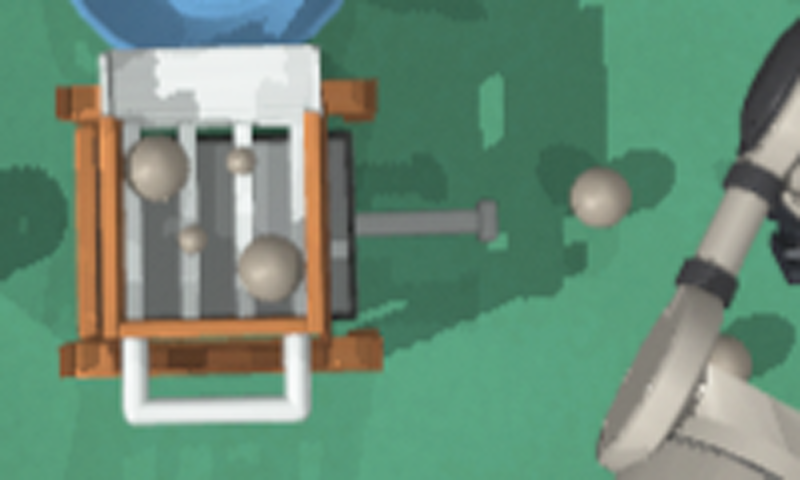

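smB rests on the bar at (190,238) and the others are unchanged. Now smA.

Call:
{"api": "arm_command", "payload": {
  "commands": [
    [4, -1.6, -0.4, 0, 0, 0],
    [9, -1.6, -0.4, 0, 0, 0],
    [14, -1.6, -0.4, 0, 0, 0],
    [18.5, -1.6, -0.4, 0, 0, 0],
    [21, -1.6, -0.4, 0, 0, 0],
    [21, -1.6, -0.4, 0, 0, 0],
    [21, -1.6, -0.4, 0, 0, 0]
  ]
}}

```text
time_s: 5.8
eef_pos: [0.5674, -0.2386, 0.0028]
orientation: [1.878, 1.568, 1.898]
wrist_force: [-0.5, -1.2, 0.9]
gripper_width: 0.0351
```

Call:
{"api": "arm_command", "payload": {
  "commands": [
    [0, 0, 0, 0, 0, 0],
    [0, 0, 0, 0, 0, 0],
    [0, 0, 0, 0, 0, 0],
    [0, 0, 0, 0, 0, 0],
    [-4, 0, 0, 0, 0, 0],
    [-9, 0, 0, 0, 0, 0],
    [-14, 0, 0, 0, 0, 0],
    [-19, 0, 0, 0, 0, 0]
  ],
  "grip": 0.8
}}

```text
time_s: 6.6
eef_pos: [0.5671, -0.2393, 0.1945]
orientation: [2.033, 1.567, 2.053]
wrist_force: [1.3, 0.6, -0.4]
gripper_width: 0.0151
```

Call:
{"api": "arm_command", "payload": {
  "commands": [
    [0, 33.3, -1.4, -89, 0, 0],
    [0, 33.3, -1.4, -89, 0, 0],
    [0, 33.3, -1.4, -89, 0, 0],
    [0, 33.3, -1.4, -89, 0, 0],
    [0, 33.3, -1.4, -89, 0, 0],
    [0, 33.3, -1.4, -89, 0, 0],
    [0, 33.3, -1.4, -89, 0, 0],
    [0, 33.3, -1.4, -89, 0, 0]
  ]
}}

```text
time_s: 7.4
eef_pos: [0.5457, 0.0974, 0.1956]
orientation: [0.753, 1.566, 1.983]
wrist_force: [1.1, -0.5, -0.4]
gripper_width: 0.0149
```

```bash
python3 -c "
from h import *
s=state();print(s['time_s'],s['eef_pos'],s['gripper_width']);print(go([.553,.091,.133],91))
"
```

```text
7.4 [0.54568936 0.09742568 0.19555319] 0.01493049399009425
(array([ 6.25, -0.92, -0.38]), array([-20.48,   0.22,  -0.14]))
```

Call:
{"api": "arm_command", "payload": {
  "commands": [
    [0, -0.9, -0.4, -20.5, 0, 0],
    [0, -0.9, -0.4, -20.5, 0, 0],
    [0.5, -0.9, -0.4, -20.5, 0, 0],
    [3.5, -0.9, -0.4, -20.5, 0, 0],
    [6.1, -0.9, -0.4, -20.5, 0, 0],
    [6.1, -0.9, -0.4, -20.5, 0, 0],
    [6.1, -0.9, -0.4, -20.5, 0, 0],
    [6.1, -0.9, -0.4, -20.5, 0, 0]
  ]
}}

```text
time_s: 8.2
eef_pos: [0.5536, 0.0908, 0.136]
orientation: [-0.138, 1.567, 1.45]
wrist_force: [0.3, 0.4, 0.2]
gripper_width: 0.0147
```

Call:
{"api": "arm_command", "payload": {
  "commands": [
    [0, 0, 0, 0, 0, 0],
    [0, 0, 0, 0, 0, 0],
    [0, 0, 0, 0, 0, 0],
    [-3, 0, 0, 0, 0, 0],
    [-7, 0, 0, 0, 0, 0],
    [-8, 0, -5, 0, 0, 0],
    [-8, 0, -10, 0, 0, 0],
    [-8, 0, -15, 0, 0, 0]
  ],
  "grip": 2.8
}}

```text
time_s: 9.0
eef_pos: [0.5563, -0.0598, 0.2164]
orientation: [-0.61, 1.567, 0.98]
wrist_force: [0.2, -0.6, 0.3]
gripper_width: 0.0281
```

Call:
{"api": "arm_command", "payload": {
  "commands": [
    [0, 0, -2, 0, 0, 0],
    [0, 0, -4, 0, 0, 0],
    [0, 0, -4, 0, 0, 0]
  ],
  "grip": 6.2
}}

```text
time_s: 9.3
eef_pos: [0.557, -0.1022, 0.2163]
orientation: [-0.789, 1.567, 0.798]
wrist_force: [0.1, -0.1, 0.5]
gripper_width: 0.0622
```

```bash
python3 -c "
from h import *
s=state();print(s['time_s'],s['eef_pos'],s['gripper_width']);print(go([.5575,-.1425,.002],91),go([.5575,-.1425,.002],1))
save('top','t3',(235,200,435,320),4)"
```

```text
9.3 [ 0.55701141 -0.10224708  0.21634053] 0.06216645580572771
(array([21.42,  0.08, -4.08]), array([-0.08,  0.16,  0.16])) (array([21.42,  0.08, -4.08]), array([89.92,  0.25,  0.  ]))
```

View pics/t3.png

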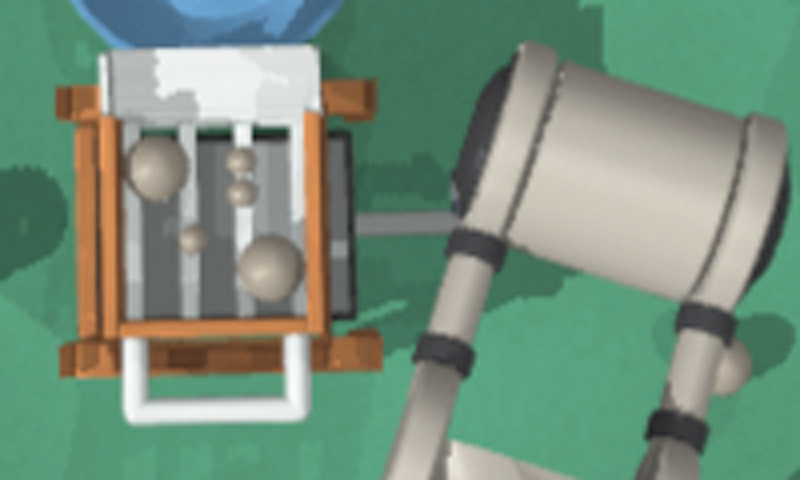

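smA rests on the bar at (242,193). Next is bigA, gripped along x.

Call:
{"api": "arm_command", "payload": {
  "commands": [
    [4, 0.1, -4.1, 89.9, 0, 0],
    [8, 0.1, -4.1, 89.9, 0, 0],
    [12, 0.1, -4.1, 89.9, 0, 0],
    [13, 0.1, -4.1, 89.9, 0, 0],
    [13, 0.1, -4.1, 89.9, 0, 0],
    [13, 0.1, -4.1, 89.9, 0, 0],
    [13, 0.1, -4.1, 89.9, 0, 0],
    [13, 0.1, -4.1, 89.9, 0, 0]
  ]
}}

```text
time_s: 10.15
eef_pos: [0.5571, -0.1396, 0.0862]
orientation: [0.67, 1.566, 1.056]
wrist_force: [0.3, -0.0, 1.2]
gripper_width: 0.0618
```

```bash
python3 -c "
from h import *
s=state();print(s['time_s'],s['eef_pos'],s['gripper_width']);print(go([.5575,-.1425,.003],1))
b=[(u,v) for u,v in []]
im=snapshot('scene')[:,:,::-1]; cv2.imwrite('pics/s4.png',cv2.resize(im[230:380,150:350],None,fx=3,fy=3))"
```

```text
10.15 [ 0.55713873 -0.13963639  0.08621745] 0.061757378061234124
(array([ 8.32, -0.3 , -0.1 ]), array([21.08,  0.18, -0.2 ]))
```

View pics/s4.png

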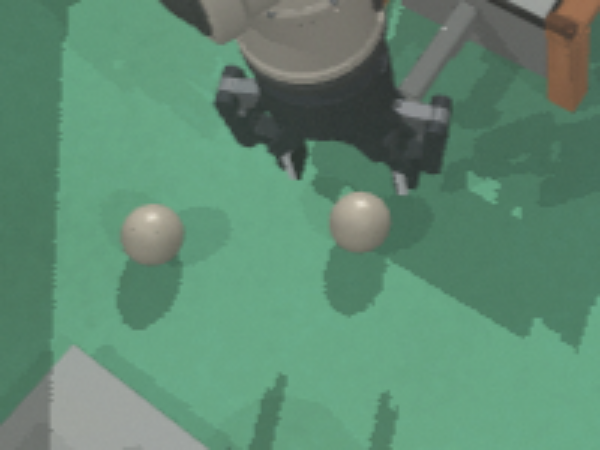

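bigA is still in place at (270,304) in the scene view, under the fingers, so I'll grip it.

Call:
{"api": "arm_command", "payload": {
  "commands": [
    [0, -0.3, -0.1, 21, 0, 0],
    [1, -0.3, -0.1, 21, 0, 0],
    [3.5, -0.3, -0.1, 21, 0, 0],
    [7, -0.3, -0.1, 21, 0, 0],
    [8.3, -0.3, -0.1, 21, 0, 0],
    [8.3, -0.3, -0.1, 21, 0, 0],
    [8.3, -0.3, -0.1, 21, 0, 0]
  ]
}}

```text
time_s: 10.9
eef_pos: [0.5582, -0.1423, 0.0041]
orientation: [0.82, 1.566, 0.833]
wrist_force: [1.0, -0.4, 0.7]
gripper_width: 0.0618
```

Call:
{"api": "arm_command", "payload": {
  "commands": [
    [0, 0, 0, 0, 0, 0],
    [0, 0, 0, 0, 0, 0],
    [0, 0, 0, 0, 0, 0],
    [0, 0, 0, 0, 0, 0],
    [-4, 0, 0, 0, 0, 0],
    [-9, 0, 0, 0, 0, 0],
    [-14, 0, 0, 0, 0, 0],
    [-19.5, 0, 0, 0, 0, 0]
  ],
  "grip": 3
}}

```text
time_s: 11.7
eef_pos: [0.5573, -0.1429, 0.1971]
orientation: [0.607, 1.565, 0.62]
wrist_force: [0.3, 0.1, -0.9]
gripper_width: 0.0391
```

Call:
{"api": "arm_command", "payload": {
  "commands": [
    [0, 5, -0.4, 0, 0, 0],
    [0, 10, -1, 0, 0, 0],
    [0, 15, -1.4, 0, 0, 0],
    [0, 20, -1.8, 0, 0, 0],
    [0, 25, -1.9, 0, 0, 0],
    [0, 25, -1.9, 0, 0, 0],
    [0, 25, -1.9, 0, 0, 0]
  ]
}}

```text
time_s: 12.4
eef_pos: [0.5349, 0.1079, 0.1987]
orientation: [0.457, 1.564, 0.473]
wrist_force: [-0.7, -0.2, -0.7]
gripper_width: 0.0392
```

```bash
python3 -c "
from h import *
s=state();print(s['time_s'],s['eef_pos'],s['gripper_width']);print(go([.539,.111,.133],1))
"
```

```text
12.4 [0.53491043 0.10792886 0.19866343] 0.03921624617399003
(array([6.57, 0.28, 0.37]), array([-0.07,  0.34, -0.17]))
```

Call:
{"api": "arm_command", "payload": {
  "commands": [
    [2, 0.3, 0.4, 0, 0, 0],
    [4.5, 0.3, 0.4, 0, 0, 0],
    [6, 0.3, 0.4, 0, 0, 0],
    [6.6, 0.3, 0.4, 0, 0, 0],
    [6.6, 0.3, 0.4, 0, 0, 0],
    [6.6, 0.3, 0.4, 0, 0, 0]
  ]
}}

```text
time_s: 13.0
eef_pos: [0.5399, 0.1095, 0.1334]
orientation: [0.327, 1.563, 0.342]
wrist_force: [0.1, -0.7, -0.0]
gripper_width: 0.0392
```

Call:
{"api": "arm_command", "payload": {
  "commands": [
    [0, 0, 0, 0, 0, 0],
    [0, 0, 0, 0, 0, 0],
    [0, 0, 0, 0, 0, 0],
    [-3, 0, 0, 0, 0, 0],
    [-7, 0, 0, 0, 0, 0],
    [-8, -5, 0, 0, 0, 0],
    [-8, -10, -1, 0, 0, 0],
    [-8, -15, -2, 0, 0, 0]
  ],
  "grip": 5.2
}}

```text
time_s: 13.8
eef_pos: [0.5218, -0.0393, 0.2134]
orientation: [0.244, 1.562, 0.26]
wrist_force: [0.3, -0.3, -0.9]
gripper_width: 0.052
```

Call:
{"api": "arm_command", "payload": {
  "commands": [
    [0, -5, -2, 0, 0, 0],
    [0, -10, -4, 0, 0, 0],
    [0, -14, -6, 0, 0, 0],
    [0, -14, -7, 0, 0, 0],
    [0, -14, -7, 0, 0, 0]
  ],
  "grip": 6.2
}}

```text
time_s: 14.3
eef_pos: [0.4528, -0.1811, 0.2124]
orientation: [0.345, 1.563, 0.358]
wrist_force: [0.1, -0.0, -0.1]
gripper_width: 0.0619
```

```bash
python3 -c "
from h import *
s=state();print(s['time_s'],s['eef_pos'],s['gripper_width']);print(go([.444,-.2225,.003],1))
t=snapshot('top')[:,:,::-1]; im=snapshot('scene')[:,:,::-1]
f=lambda i,k:cv2.resize(i,None,fx=k,fy=k,interpolation=cv2.INTER_CUBIC)
C=np.zeros((560,800,3),np.uint8);C[:520,:400]=f(t[200:330,245:345],4);C[:560,400:]=f(im[230:370,130:230],4);cv2.imwrite('pics/t5.png',C)"
```

```text
14.3 [ 0.45278777 -0.18111679  0.21235954] 0.06187686641975339
(array([20.92, -4.19, -1.09]), array([-0.27,  0.45, -0.16]))
```

View pics/t5.png

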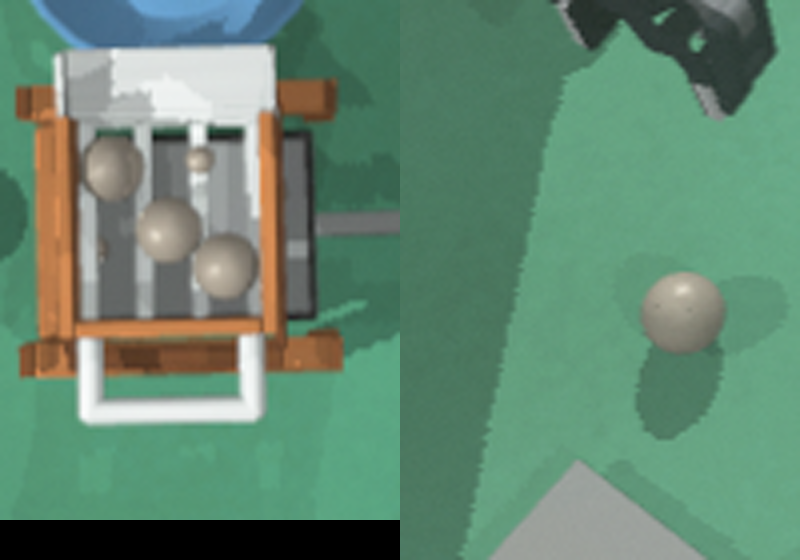

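bigA sits in the middle slot at (168,230), two smalls have already dropped through, and one small remains at (200,160). bigB is unmoved at scene (200.7,308).

Call:
{"api": "arm_command", "payload": {
  "commands": [
    [4, -4.2, -1.1, 0, 0, 0],
    [9, -4.2, -1.1, 0, 0, 0],
    [14, -4.2, -1.1, 0, 0, 0],
    [18.5, -4.2, -1.1, 0, 0, 0],
    [20.9, -4.2, -1.1, 0, 0, 0],
    [20.9, -4.2, -1.1, 0, 0, 0],
    [20.9, -4.2, -1.1, 0, 0, 0]
  ]
}}

```text
time_s: 15.1
eef_pos: [0.447, -0.2203, 0.0037]
orientation: [0.275, 1.561, 0.293]
wrist_force: [0.1, 0.3, -0.0]
gripper_width: 0.0622
```

Call:
{"api": "arm_command", "payload": {
  "commands": [
    [0, 0, 0, 0, 0, 0],
    [0, 0, 0, 0, 0, 0],
    [0, 0, 0, 0, 0, 0],
    [0, 0, 0, 0, 0, 0],
    [-4, 0, 0, 0, 0, 0],
    [-9, 0, 0, 0, 0, 0],
    [-14, 0, 0, 0, 0, 0],
    [-19.5, 0, 0, 0, 0, 0]
  ],
  "grip": 3
}}

```text
time_s: 15.9
eef_pos: [0.4452, -0.2206, 0.1973]
orientation: [0.103, 1.56, 0.121]
wrist_force: [0.9, -0.4, -0.7]
gripper_width: 0.0397
```

Call:
{"api": "arm_command", "payload": {
  "commands": [
    [0, 4, 2, 0, 0, 0],
    [0, 8, 4, 0, 0, 0],
    [0, 12, 6, 0, 0, 0],
    [0, 16.5, 8, 0, 0, 0],
    [0, 21, 10, 0, 0, 0],
    [0, 25, 12, 0, 0, 0],
    [0, 29, 13.6, 0, 0, 0],
    [0, 29.3, 13.6, 0, 0, 0]
  ]
}}

```text
time_s: 16.7
eef_pos: [0.5768, 0.0795, 0.2004]
orientation: [0.178, 1.556, 0.201]
wrist_force: [-0.6, 0.5, -1.0]
gripper_width: 0.0393
```

```bash
python3 -c "
from h import *
s=state();print(s['time_s'],s['eef_pos'],s['gripper_width']);print(go([.580,.072,.132],1))
"
```

```text
16.7 [0.57684696 0.07947394 0.20043032] 0.03932497525712473
(array([ 6.84, -0.77,  0.2 ]), array([ 0.33,  0.82, -0.15]))
```

Call:
{"api": "arm_command", "payload": {
  "commands": [
    [0, -0.8, 0.2, 0.3, 0.8, 0],
    [2, -0.8, 0.2, 0.3, 0.8, 0],
    [4.5, -0.8, 0.2, 0.3, 0.8, 0],
    [6, -0.8, 0.2, 0.3, 0.8, 0],
    [6.8, -0.8, 0.2, 0.3, 0.8, 0],
    [6.8, -0.8, 0.2, 0.3, 0.8, 0],
    [6.8, -0.8, 0.2, 0.3, 0.8, 0]
  ]
}}

```text
time_s: 17.4
eef_pos: [0.5801, 0.0702, 0.1331]
orientation: [1.251, 1.568, 1.268]
wrist_force: [-0.5, 0.4, -1.7]
gripper_width: 0.039
```

Call:
{"api": "arm_command", "payload": {
  "commands": [
    [0, 0, 0, 0, 0, 0],
    [0, 0, 0, 0, 0, 0],
    [0, 0, 0, 0, 0, 0],
    [-3, 0, 0, 0, 0, 0],
    [-7, 0, 0, 0, 0, 0],
    [-9, 1, -4, 0, 0, 0],
    [-9, 2.5, -9, 0, 0, 0],
    [-9, 3.5, -14, 0, 0, 0]
  ],
  "grip": 5.2
}}

```text
time_s: 18.2
eef_pos: [0.4414, 0.1026, 0.2237]
orientation: [0.826, 1.567, 0.842]
wrist_force: [0.3, 0.6, 0.2]
gripper_width: 0.0518
```

Call:
{"api": "arm_command", "payload": {
  "commands": [
    [0, 0, -1.5, 0, 0, 0],
    [0, 0, -1.5, 0, 0, 0],
    [0, 0, -1.5, 0, 0, 0]
  ],
  "grip": 4
}}

```text
time_s: 18.5
eef_pos: [0.4271, 0.1024, 0.2242]
orientation: [0.537, 1.566, 0.554]
wrist_force: [1.2, 0.1, -0.2]
gripper_width: 0.0398
```

```bash
python3 -c "
from h import *
s=state();print(s['time_s'],s['eef_pos'],s['gripper_width'],s['joint_pos'].round(2));print(go([.425,.1065,.123],1))
t=snapshot('top')[:,:,::-1]; im=snapshot('scene')[:,:,::-1]
f=lambda i,k:cv2.resize(i,None,fx=k,fy=k,interpolation=cv2.INTER_CUBIC)
C=np.zeros((560,800,3),np.uint8);C[:520,:400]=f(t[200:330,245:345],4);C[:560,400:]=f(im[130:270,290:390],4);cv2.imwrite('pics/t6.png',C)"
```

```text
18.5 [0.42713374 0.10238157 0.2242303 ] 0.03979801250177356 [0.06 0.19 1.76 0.   1.19 0.04]
(array([10.12,  0.39, -0.25]), array([-0.06,  0.25, -0.15]))
```

View pics/t6.png

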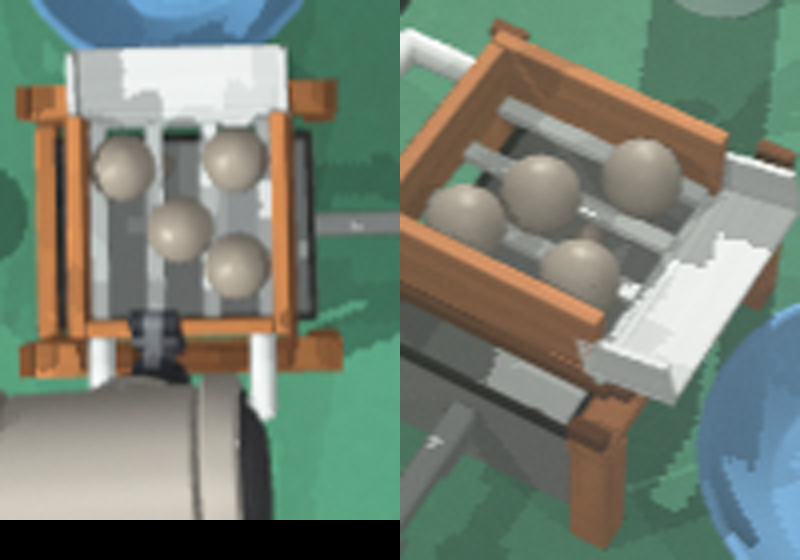

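All four bigs are on the screen at crop (125,168), (235,160), (180,230) and (237,267), and no small is left on the bars. The screen has slid about 7 mm to -y. Now I'll take hold of the handle.

Call:
{"api": "arm_command", "payload": {
  "commands": [
    [3, -0.3, -0.2, 0, 0, 0],
    [7, -0.3, -0.2, 0, 0, 0],
    [9.5, -0.3, -0.2, 0, 0, 0],
    [10.1, -0.3, -0.2, 0, 0, 0],
    [10.1, -0.3, -0.2, 0, 0, 0],
    [10.1, -0.3, -0.2, 0, 0, 0]
  ]
}}

```text
time_s: 19.2
eef_pos: [0.4272, 0.0994, 0.1236]
orientation: [0.489, 1.565, 0.504]
wrist_force: [0.4, 0.6, 0.1]
gripper_width: 0.04
```

Call:
{"api": "arm_command", "payload": {
  "commands": [
    [0, 0, 0, 0, 0, 0],
    [0, 0, 0, 0, 0, 0],
    [0, 0, 0, 0, 0, 0],
    [0, 0, 0, 0, 0, 0],
    [0, 0, 0, 0, 0, 0]
  ],
  "grip": 1
}}

```text
time_s: 19.7
eef_pos: [0.4256, 0.0994, 0.1247]
orientation: [0.783, 1.567, 0.799]
wrist_force: [-8.7, -0.5, 10.4]
gripper_width: 0.0141
```

Call:
{"api": "arm_command", "payload": {
  "commands": [
    [0, 2.8, 0, 0, 0, 0],
    [0, 2.8, 0, 0, 0, 0],
    [0, 2.8, 0, 0, 0, 0],
    [0, -1.4, 0, 0, 0, 0],
    [0, -1.4, 0, 0, 0, 0],
    [0, -1.4, 0, 0, 0, 0]
  ]
}}

```text
time_s: 20.3
eef_pos: [0.4258, 0.0846, 0.1249]
orientation: [0.827, 1.567, 0.841]
wrist_force: [-1.2, -1.3, -1.8]
gripper_width: 0.0138
```

```bash
python3 -c "
from h import *
s=state();print(s['time_s'],s['eef_pos'],s['gripper_width'],s['wrist_force'])"
```

```text
20.3 [0.42578523 0.08457599 0.12488509] 0.013782126393143426 [-1.21121485 -1.27439415 -1.79757886]
```

Call:
{"api": "arm_command", "payload": {
  "commands": [
    [0, 4.4, 0, 0, 0, 0],
    [0, 4.4, 0, 0, 0, 0],
    [0, 0, 0, 0, 0, 0],
    [0, 0, 0, 0, 0, 0],
    [0, 4.4, 0, 0, 0, 0],
    [0, 4.4, 0, 0, 0, 0],
    [0, 0, 0, 0, 0, 0],
    [0, 0, 0, 0, 0, 0]
  ]
}}

```text
time_s: 21.1
eef_pos: [0.4258, 0.0826, 0.1253]
orientation: [0.683, 1.567, 0.696]
wrist_force: [-2.5, -0.6, 2.2]
gripper_width: 0.0139
```

Call:
{"api": "arm_command", "payload": {
  "commands": [
    [0, 4.4, 0, 0, 0, 0],
    [0, 4.4, 0, 0, 0, 0],
    [0, 0, 0, 0, 0, 0],
    [0, 0, 0, 0, 0, 0],
    [0, 4.4, 0, 0, 0, 0],
    [0, 4.4, 0, 0, 0, 0],
    [0, 0, 0, 0, 0, 0],
    [0, 0, 0, 0, 0, 0]
  ]
}}

```text
time_s: 21.9
eef_pos: [0.4258, 0.0809, 0.1253]
orientation: [0.565, 1.568, 0.576]
wrist_force: [-1.2, -0.3, -0.9]
gripper_width: 0.0138
```

Call:
{"api": "arm_command", "payload": {
  "commands": [
    [0, 4.4, 0, 0, 0, 0],
    [0, 4.4, 0, 0, 0, 0],
    [0, 4.4, 0, 0, 0, 0],
    [0, 0, 0, 0, 0, 0],
    [0, 0, 0, 0, 0, 0],
    [0, 0, 0, 0, 0, 0],
    [0, 2.1, 0, 0, 0, 0],
    [0, 2.1, 0, 0, 0, 0]
  ]
}}

```text
time_s: 22.7
eef_pos: [0.4254, 0.1042, 0.1253]
orientation: [0.794, 1.567, 0.806]
wrist_force: [-1.3, 0.7, -1.5]
gripper_width: 0.0141
```

```bash
python3 -c "
from h import *
s=state();print(s['time_s'],s['eef_pos'],s['gripper_width'],s['wrist_force'],R.from_euler('xyz',s['orientation']).as_matrix().round(3))
t=snapshot('top')[:,:,::-1]; im=snapshot('scene')[:,:,::-1]
f=lambda i,k:cv2.resize(i,None,fx=k,fy=k,interpolation=cv2.INTER_CUBIC)
C=np.zeros((560,800,3),np.uint8);C[:520,:400]=f(t[200:330,245:345],4);C[:560,400:]=f(im[130:270,290:390],4);cv2.imwrite('pics/t7.png',C)"
```

```text
22.7 [0.42544177 0.10420884 0.12532599] 0.014146620024455036 [-1.27230601  0.72903098 -1.48001744] [[ 0.003 -0.012  1.   ]
 [ 0.003  1.     0.012]
 [-1.     0.003  0.003]]
```

View pics/t7.png

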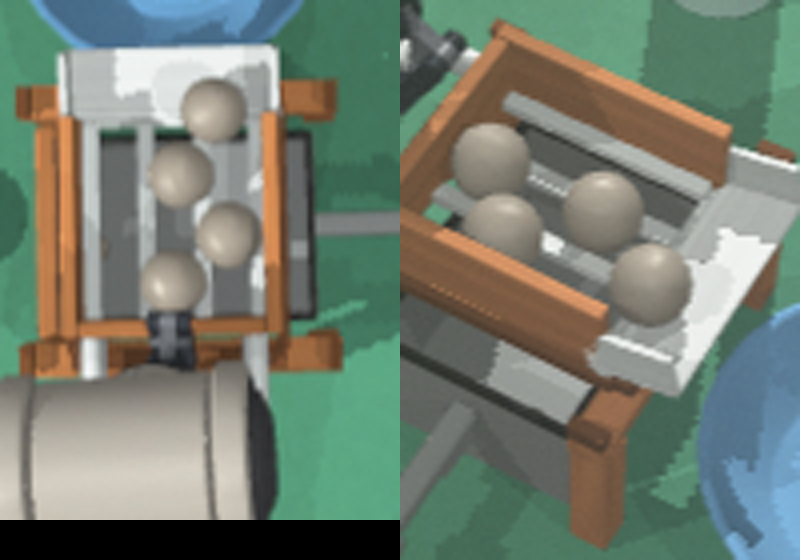

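The bars carry only the four bigs, one of them at the edge of the chute. I'll tip the screen along the handle's arc.

Call:
{"api": "arm_command", "payload": {
  "commands": [
    [-1.6, 0, 0.3, 0, 0, 0],
    [-3.15, 0, 0.65, 0, 0, 0],
    [-4.7, 0, 1.2, 0, 0, 0],
    [-6.1, 0, 1.85, 0, 0, 0],
    [-7.5, 0, 2.65, 0, 0, 0],
    [-8.9, 0, 3.55, 0, 0, 0],
    [-10.1, 0, 4.6, 0, 0, 0],
    [-10.1, 0, 4.6, 0, 0, 0]
  ]
}}

```text
time_s: 23.6
eef_pos: [0.4683, 0.1039, 0.2275]
orientation: [2.717, 1.565, 2.729]
wrist_force: [-15.7, -0.1, 8.5]
gripper_width: 0.0137
```

```bash
python3 -c "
from h import *
s=state();print(s['time_s'],s['eef_pos'],s['gripper_width'],s['wrist_force'],R.from_euler('xyz',s['orientation']).as_matrix().round(3))
p=s['eef_pos'];b=np.array([.42544,.1042,.12533])
for d in (40,45,50,55,60,62):
    a=np.radians(6.8+d);print(d,((b+[.1837-.185*np.cos(a),0,.185*np.sin(a)-.022]-p)*100).round(2))"
```

```text
23.6 [0.46831943 0.10385709 0.22747289] 0.013743003828444875 [-15.69589725  -0.14378757   8.53391199] [[-0.005 -0.012  1.   ]
 [ 0.002  1.     0.012]
 [-1.     0.002 -0.005]]
40 [1.42 0.03 1.07]
45 [2.64 0.03 2.12]
50 [3.95 0.03 3.07]
55 [5.34 0.03 3.89]
60 [6.79 0.03 4.59]
62 [7.39 0.03 4.83]
```

Call:
{"api": "arm_command", "payload": {
  "commands": [
    [-1.2, 0, 1.2, 0, 0, 0],
    [-2.2, 0, 2.4, 0, 0, 0],
    [-3.2, 0, 3.75, 0, 0, 0],
    [-4.0, 0, 5.1, 0, 0, 0],
    [-4.7, 0, 6.6, 0, 0, 0],
    [-4.9, 0, 7.2, 0, 0, 0],
    [-4.9, 0, 7.2, 0, 0, 0],
    [-4.9, 0, 7.2, 0, 0, 0]
  ]
}}

```text
time_s: 24.4
eef_pos: [0.5398, 0.105, 0.2793]
orientation: [2.453, 1.566, 2.465]
wrist_force: [-9.8, 0.5, 18.6]
gripper_width: 0.0138
```

Call:
{"api": "arm_command", "payload": {
  "commands": [
    [0, 0, 0, 0, 0, 0],
    [0, 0, 0, 0, 0, 0],
    [0, 0, 0, 0, 0, 0],
    [0, 0, 0, 0, 0, 0],
    [0, 0, 0, 0, 0, 0],
    [0, 0, 0, 0, 0, 0],
    [0, 0, 0, 0, 0, 0],
    [0, 0, 0, 0, 0, 0]
  ]
}}

```text
time_s: 25.2
eef_pos: [0.5396, 0.1051, 0.2794]
orientation: [2.49, 1.566, 2.501]
wrist_force: [-5.2, 0.2, 4.7]
gripper_width: 0.0136
```

```bash
python3 -c "
from h import *
s=state();print(s['time_s'],s['eef_pos'],s['gripper_width'],s['wrist_force'])
t=snapshot('top')[:,:,::-1]; im=snapshot('scene')[:,:,::-1]
f=lambda i,k:cv2.resize(i,None,fx=k,fy=k,interpolation=cv2.INTER_CUBIC)
C=np.zeros((560,800,3),np.uint8);C[:560,:400]=f(t[130:270,240:340],4);C[:600,400:]=f(im[100:310,270:470],2)[:560,:400].repeat(1,0) if 0 else np.zeros((560,400,3),np.uint8);C[:420,400:]=f(im[100:310,270:470],2);cv2.imwrite('pics/t8.png',C)"
```

```text
25.2 [0.53962778 0.10512069 0.2793661 ] 0.013626356347821316 [-5.21170846  0.20457995  4.68926307]
```

View pics/t8.png

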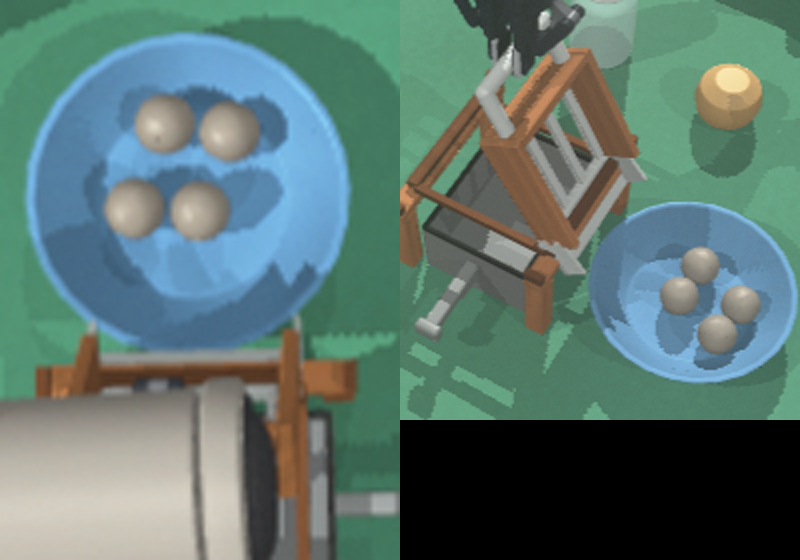

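All four bigs lie in the dish (left crop (165,122), (230,130), (134,208), (200,211)) and the screen is empty. Now to lower it.

Call:
{"api": "arm_command", "payload": {
  "commands": [
    [1.3, 0, -2.2, 0, 0, 0],
    [2.9, 0, -4.3, 0, 0, 0],
    [4.6, 0, -6.2, 0, 0, 0],
    [6.5, 0, -7.9, 0, 0, 0],
    [8.7, 0, -9.3, 0, 0, 0],
    [11, 0, -10.4, 0, 0, 0],
    [13.3, 0, -11.1, 0, 0, 0],
    [13.5, 0, -11.1, 0, 0, 0]
  ]
}}

```text
time_s: 26.1
eef_pos: [0.4283, 0.1042, 0.1432]
orientation: [2.357, 1.567, 2.369]
wrist_force: [-0.8, -0.4, -1.7]
gripper_width: 0.0139
```

```bash
python3 -c "
from h import *
s=state();print(s['time_s'],s['eef_pos'],s['gripper_width'],s['wrist_force']);print(go([.4254,.1045,.1255],1))"
```

```text
26.1 [0.42828638 0.10423925 0.14316735] 0.01385752952458953 [-0.83111208 -0.38322858 -1.74453897]
(array([ 1.77,  0.02, -0.28]), array([-0.37, -0.17, -0.17]))
```

Call:
{"api": "arm_command", "payload": {
  "commands": [
    [1, 0, -0.2, 0, 0, 0],
    [1.75, 0, -0.3, 0, 0, 0],
    [1.75, 0, -0.3, 0, 0, 0],
    [1.75, 0, -0.3, 0, 0, 0]
  ]
}}

```text
time_s: 26.5
eef_pos: [0.4255, 0.1043, 0.1257]
orientation: [2.354, 1.567, 2.365]
wrist_force: [-1.8, 0.5, -1.2]
gripper_width: 0.0138
```

Call:
{"api": "arm_command", "payload": {
  "commands": [
    [0, 0, 0, 0, 0, 0],
    [0, 0, 0, 0, 0, 0],
    [0, 0, 0, 0, 0, 0],
    [-3, 0, 0, 0, 0, 0],
    [-7, 0, 0, 0, 0, 0],
    [-10, -3, 0, 0, 0, 0],
    [-10, -7, 2, 0, 0, 0],
    [-10, -11, 5, 0, 0, 0]
  ],
  "grip": 4
}}

```text
time_s: 27.3
eef_pos: [0.4775, -0.0064, 0.2271]
orientation: [1.291, 1.568, 1.303]
wrist_force: [1.4, 0.8, 0.5]
gripper_width: 0.0399
```

Call:
{"api": "arm_command", "payload": {
  "commands": [
    [0, -2, 3.5, 0, 0, 0],
    [0, -4, 6.5, 0, 0, 0],
    [0, -4, 6.5, 0, 0, 0],
    [0, -4, 6.5, 0, 0, 0]
  ]
}}

```text
time_s: 27.7
eef_pos: [0.5429, -0.0457, 0.2264]
orientation: [1.735, 1.568, 1.747]
wrist_force: [-0.8, -0.5, -0.4]
gripper_width: 0.04
```

```bash
python3 -c "
from h import *
s=state();print(s['time_s'],s['eef_pos'],s['gripper_width'],s['wrist_force']);print(go([.541,-.046,.029],1))
t=snapshot('top')[:,:,::-1]; im=snapshot('scene')[:,:,::-1]
f=lambda i,k:cv2.resize(i,None,fx=k,fy=k,interpolation=cv2.INTER_CUBIC)
C=np.zeros((560,800,3),np.uint8);C[:520,:400]=f(t[200:330,245:345],4);C[:560,400:]=f(im[170:310,265:365],4);cv2.imwrite('pics/t9.png',C)"
```

```text
27.7 [ 0.54287918 -0.04571617  0.22639353] 0.03999614531894127 [-0.83083517 -0.48115547 -0.39094799]
(array([19.74, -0.08, -0.18]), array([-0.32, -0.03, -0.17]))
```

View pics/t9.png

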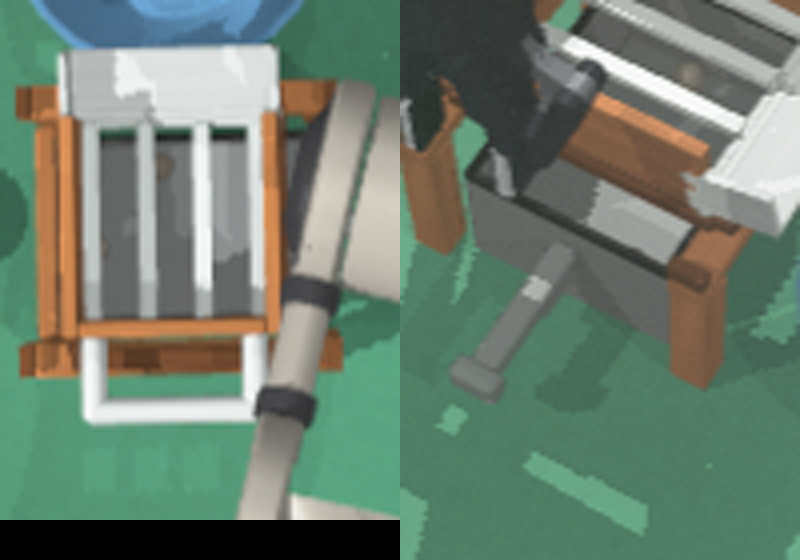

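The screen is flat and empty, small pebbles show in the tub through the slots ((162,165), (105,250)), and the tub hasn't moved. I'll grip its handle and draw it out.

Call:
{"api": "arm_command", "payload": {
  "commands": [
    [4, 0, -0.2, 0, 0, 0],
    [9, 0, -0.2, 0, 0, 0],
    [14, 0, -0.2, 0, 0, 0],
    [18, 0, -0.2, 0, 0, 0],
    [19.7, 0, -0.2, 0, 0, 0],
    [19.7, 0, -0.2, 0, 0, 0],
    [19.7, 0, -0.2, 0, 0, 0]
  ]
}}

```text
time_s: 28.5
eef_pos: [0.5403, -0.0438, 0.031]
orientation: [1.262, 1.568, 1.276]
wrist_force: [0.5, 0.1, 0.2]
gripper_width: 0.0401
```

Call:
{"api": "arm_command", "payload": {
  "commands": [
    [0, 0, 0, 0, 0, 0],
    [0, 0, 0, 0, 0, 0],
    [0, 0, 0, 0, 0, 0],
    [0, 0, 0, 0, 0, 0],
    [0, 0, 0, 0, 0, 0]
  ],
  "grip": 1
}}

```text
time_s: 29.0
eef_pos: [0.5412, -0.044, 0.0328]
orientation: [0.445, 1.567, 0.46]
wrist_force: [-0.9, 0.3, 6.0]
gripper_width: 0.0151
```

Call:
{"api": "arm_command", "payload": {
  "commands": [
    [0, -1.5, 0, 0, 0, 0],
    [0, -3, 0, 0, 0, 0],
    [0, -4.5, 0, 0, 0, 0],
    [0, -6, 0, 0, 0, 0],
    [0, -7.5, 0, 0, 0, 0],
    [0, -9, 0, 0, 0, 0],
    [0, -10, 0, 0, 0, 0],
    [0, -10, 0, 0, 0, 0]
  ]
}}

```text
time_s: 29.8
eef_pos: [0.5429, -0.1466, 0.0331]
orientation: [-0.054, 1.566, -0.04]
wrist_force: [-1.8, -4.6, 9.5]
gripper_width: 0.015
```

```bash
python3 -c "
from h import *
s=state();print(s['time_s'],s['eef_pos'],s['gripper_width'],s['wrist_force']);print(go([.541,-.261,.030],1))
save('top','t10')"
```

```text
29.8 [ 0.54288412 -0.14655984  0.03305956] 0.014976781096083904 [-1.8162938  -4.56389078  9.53102707]
(array([  0.31, -11.44,  -0.34]), array([-0.22,  0.26,  0.01]))
```

Call:
{"api": "arm_command", "payload": {
  "commands": [
    [0, -1.5, 0, 0, 0, 0],
    [0, -3, 0, 0, 0, 0],
    [0, -4.5, -0.1, 0, 0, 0],
    [0, -6, -0.1, 0, 0, 0],
    [0, -7.5, -0.2, 0, 0, 0],
    [0, -9, -0.2, 0, 0, 0],
    [0, -10.5, -0.2, 0, 0, 0],
    [0, -11.5, -0.2, 0, 0, 0]
  ]
}}

```text
time_s: 30.65
eef_pos: [0.5425, -0.2631, 0.0331]
orientation: [-0.23, 1.566, -0.216]
wrist_force: [-0.1, 5.6, 2.8]
gripper_width: 0.0146
```

Call:
{"api": "arm_command", "payload": {
  "commands": [
    [0, -0.3, 0, 0, 0, 0],
    [0, -0.3, 0, 0, 0, 0]
  ]
}}

```text
time_s: 30.85
eef_pos: [0.5426, -0.2676, 0.0331]
orientation: [-0.484, 1.565, -0.472]
wrist_force: [-0.5, -2.2, -0.0]
gripper_width: 0.015
```

Call:
{"api": "arm_command", "payload": {
  "commands": [
    [0, 0, 0, 0, 0, 0],
    [0, 0, 0, 0, 0, 0],
    [0, 0, 0, 0, 0, 0],
    [-4, 0, 0, 0, 0, 0],
    [-9, 0, 0, 0, 0, 0],
    [-14, 0, 0, 0, 0, 0],
    [-20, 0, 0, 0, 0, 0],
    [-25, 0, -4, 0, 0, 0]
  ],
  "grip": 5
}}

```text
time_s: 31.65
eef_pos: [0.5153, -0.2671, 0.2674]
orientation: [-0.503, 1.561, -0.488]
wrist_force: [-0.3, -0.4, -0.3]
gripper_width: 0.0499
```

Call:
{"api": "arm_command", "payload": {
  "commands": [
    [0, 0, -5, 0, 0, 0],
    [0, 0, -10, 0, 0, 0],
    [0, 0, -15, 0, 0, 0],
    [0, 0, -17, 0, 0, 0],
    [0, 0, -17, 0, 0, 0]
  ]
}}

```text
time_s: 32.15
eef_pos: [0.3433, -0.2694, 0.2664]
orientation: [-0.566, 1.56, -0.553]
wrist_force: [0.6, -0.4, 0.6]
gripper_width: 0.05
```

```bash
python3 -c "
from h import *
s=state();print(s['time_s'],s['eef_pos'],s['gripper_width'],s['wrist_force'])
save('top','t11',(285,200,535,340),3.2)"
```

```text
32.15 [ 0.3433306  -0.2693593   0.26640309] 0.049953198578762646 [ 0.62483075 -0.36161529  0.55758509]
```

View pics/t11.png

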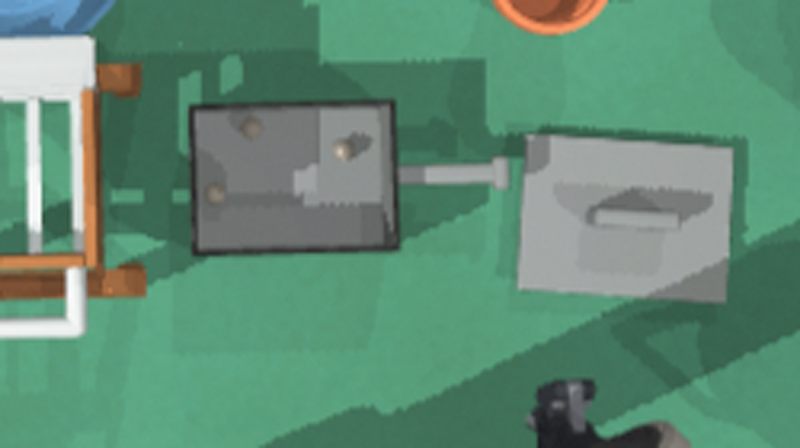

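The tub stands clear of the sifter with all three smalls in it ((251,128), (344,151), (216,193)), and the lid has not moved.

```bash
cat > f.py <<'E'
from h import *
np.set_printoptions(precision=4,suppress=True)
def q(x,y,z): return at('top',285+(x+.5)/3.2-.5,200+(y+.5)/3.2-.5,z)
T=[q(x,y,.074) for x,y in[(191,104),(396,100),(399,249),(192,254)]]
print(np.array(T),np.mean(T,0)); d=(T[0]-T[1]+T[3]-T[2]);print('tub yaw',np.degrees(np.arctan2(-d[0],d[1])))
print('knob',q(500,172,.048),'bar at wall',q(400,174,.05))
L=[q(x,y,.018) for x,y in[(527,134),(734,148),(727,301),(517,289)]]
print(np.mean(L,0)); d=(L[0]-L[1]+L[3]-L[2]);print('lid yaw',np.degrees(np.arctan2(-d[0],d[1])),'grip',q(636,217,.054))
for y in(-4,):print(go([.5055,-.400,.10],y),go([.5055,-.400,.036],y))
E
python3 f.py
```

```text
[[ 0.6013 -0.033   0.074 ]
 [ 0.6034 -0.2001  0.074 ]
 [ 0.4823 -0.2008  0.074 ]
 [ 0.4792 -0.0328  0.074 ]] [ 0.5415 -0.1167  0.074 ]
tub yaw 0.8949189546381568
knob [ 0.5444 -0.289   0.048 ] bar at wall [ 0.5432 -0.206   0.05  ]
[ 0.5052 -0.4006  0.018 ]
lid yaw -3.9146843438885974 grip [ 0.5066 -0.3987  0.054 ]
(array([ 16.88, -13.14,  15.72]), array([4.76, 0.58, 0.31])) (array([ 23.28, -13.1 ,  15.66]), array([4.76, 0.58, 0.31]))
```

Call:
{"api": "arm_command", "payload": {
  "commands": [
    [4, -5, 5, 4.8, 0.6, 0.3],
    [8, -9, 10, 4.8, 0.6, 0.3],
    [12, -13.1, 15.7, 4.8, 0.6, 0.3],
    [15, -13.1, 15.7, 4.8, 0.6, 0.3],
    [16.9, -13.1, 15.7, 4.8, 0.6, 0.3],
    [16.9, -13.1, 15.7, 4.8, 0.6, 0.3],
    [16.9, -13.1, 15.7, 4.8, 0.6, 0.3]
  ]
}}

```text
time_s: 32.9
eef_pos: [0.5062, -0.3984, 0.0949]
orientation: [2.45, 1.564, 2.381]
wrist_force: [-0.5, -0.5, 0.3]
gripper_width: 0.0502
```

```bash
python3 -c "
from h import *
s=state();print(s['time_s'],s['eef_pos'],s['gripper_width']);print(go([.5055,-.400,.024],-4))
save('scene','s12');
im=cv2.imread('pics/s12_raw.png');a=cv2.imread('pics/scene0_raw.png')
print([np.abs(im[y0:y1,x0:x1].astype(int)-a[y0:y1,x0:x1]).mean().round(1) for x0,y0,x1,y1 in [(105,400,135,460),(135,430,170,468),(170,350,225,390)]])"
```

```text
32.9 [ 0.50620571 -0.39835936  0.09491709] 0.05021895201527586
(array([ 7.09, -0.2 , -0.02]), array([ 0.04, -0.28, -0.24]))
[np.float64(22.4), np.float64(9.6), np.float64(9.9)]
```

Call:
{"api": "arm_command", "payload": {
  "commands": [
    [2.5, -0.2, 0, 0, 0, 0],
    [5, -0.2, 0, 0, 0, 0],
    [7, -0.2, 0, 0, 0, 0],
    [7.1, -0.2, 0, 0, 0, 0],
    [7.1, -0.2, 0, 0, 0, 0]
  ]
}}

```text
time_s: 33.45
eef_pos: [0.5065, -0.4006, 0.0282]
orientation: [2.588, 1.569, 2.519]
wrist_force: [-0.2, -0.4, -0.3]
gripper_width: 0.0503
```

Call:
{"api": "arm_command", "payload": {
  "commands": [
    [0, 0, 0, 0, 0, 0],
    [0, 0, 0, 0, 0, 0],
    [0, 0, 0, 0, 0, 0],
    [0, 0, 0, 0, 0, 0],
    [0, 0, 0, 0, 0, 0],
    [-3, 0, 0, 0, 0, 0],
    [-7, 0, 0, 0, 0, 0],
    [-13, 0, 0, 0, 0, 0]
  ],
  "grip": 1
}}

```text
time_s: 34.25
eef_pos: [0.5056, -0.3998, 0.1478]
orientation: [2.459, 1.565, 2.39]
wrist_force: [0.8, -1.2, -1.8]
gripper_width: 0.0146
```

```bash
python3 -c "
from h import *
s=state();print(s['time_s'],s['eef_pos'],s['gripper_width'],s['wrist_force']);print(go([.5405,-.117,.15],.9))"
```

```text
34.25 [ 0.50559643 -0.39979237  0.14778843] 0.014599016872369601 [ 0.84674059 -1.19799229 -1.83026725]
(array([-0.12, 28.45,  1.53]), array([-4.85, -0.26, -0.23]))
```

Call:
{"api": "arm_command", "payload": {
  "commands": [
    [-0.2, 4, 0.2, -2, 0, 0],
    [-0.3, 9, 0.5, -4.9, 0, 0],
    [-0.3, 14, 0.8, -4.9, 0, 0],
    [-0.3, 19, 1.1, -4.9, 0, 0],
    [-0.3, 24, 1.3, -4.9, 0, 0],
    [-0.3, 28, 1.5, -4.9, 0, 0],
    [-0.3, 28.5, 1.5, -4.9, 0, 0],
    [-0.3, 28.5, 1.5, -4.9, 0, 0]
  ]
}}

```text
time_s: 35.05
eef_pos: [0.5404, -0.1154, 0.1521]
orientation: [2.364, 1.565, 2.383]
wrist_force: [1.0, 0.4, -1.4]
gripper_width: 0.015
```

```bash
python3 -c "
from h import *
s=state();print(s['time_s'],s['eef_pos'],s['gripper_width'],s['wrist_force']);print(go([.5405,-.117,.105],.9))
t=snapshot('top')[:,:,::-1]; im=snapshot('scene')[:,:,::-1]
f=lambda i,k:cv2.resize(i,None,fx=k,fy=k,interpolation=cv2.INTER_CUBIC)
C=np.zeros((600,800,3),np.uint8);C[:400,:400]=f(t[200:300,340:440],4);C[:600,400:]=f(im[220:370,200:300],4);cv2.imwrite('pics/t12.png',C)"
```

```text
35.05 [ 0.5403613  -0.11536055  0.15214828] 0.014958249630456706 [ 0.9636027   0.44916767 -1.40849087]
(array([ 4.71, -0.18,  0.03]), array([ 0.2 , -0.22, -0.22]))
```

View pics/t12.png

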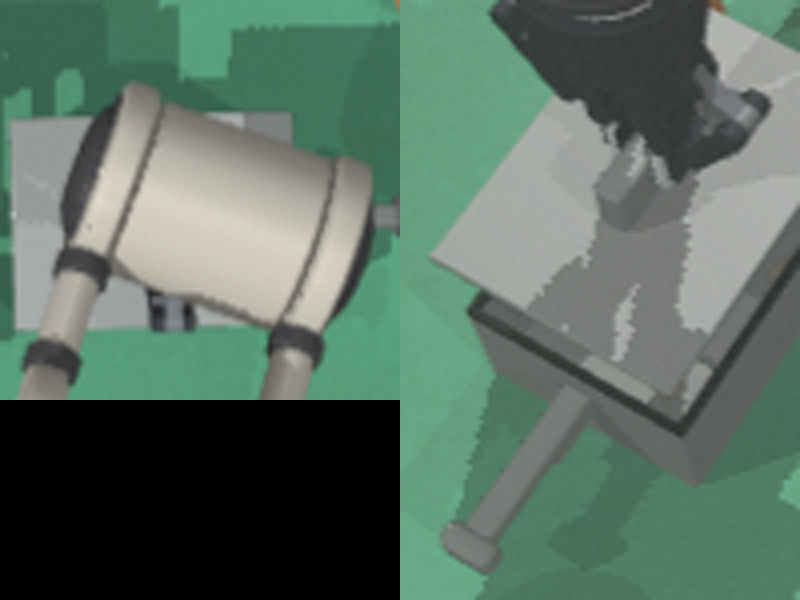

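The lid is held square above the tub. I'll check its centre from the corners (12,122), (292,112) and (16,330).

```bash
python3 -c "
from h import *
q=lambda x,y,z:at('top',340+(x+.5)/4-.5,200+(y+.5)/4-.5,z)
z=.144
a,b,c=q(12,122,z),q(292,112,z),q(16,330,z);print(a,b,c,(b+c)/2,np.linalg.norm(a-b),np.linalg.norm(a-c),np.degrees(np.arctan2(-(a-b)[0],(a-b)[1])))"
```

```text
[ 0.60298539 -0.02739268  0.144     ] [ 0.60799147 -0.20066246  0.144     ] [ 0.4745172  -0.02887735  0.144     ] [ 0.54125434 -0.11476991  0.144     ] 0.1733420855937872 0.1284767715866481 1.6549180708547864
```

Call:
{"api": "arm_command", "payload": {
  "commands": [
    [1.5, -0.2, 0, 0, 0, 0],
    [3, -0.2, 0, 0, 0, 0],
    [4.3, -0.2, 0, 0, 0, 0],
    [5, -0.2, 0, 0, 0, 0],
    [5.6, -0.2, 0, 0, 0, 0],
    [5.6, -0.2, 0, 0, 0, 0],
    [5.6, -0.2, 0, 0, 0, 0]
  ]
}}

```text
time_s: 35.85
eef_pos: [0.5403, -0.1196, 0.0962]
orientation: [2.388, 1.566, 2.404]
wrist_force: [0.7, 0.4, -0.5]
gripper_width: 0.0146
```

Call:
{"api": "arm_command", "payload": {
  "commands": [
    [0.3, 0, 0, 0, 0, 0],
    [0.5, 0, 0, 0, 0, 0],
    [0.7, 0, 0, 0, 0, 0],
    [0.7, 0, 0, 0, 0, 0],
    [0.7, 0, 0, 0, 0, 0]
  ]
}}

```text
time_s: 36.35
eef_pos: [0.5409, -0.1199, 0.0902]
orientation: [2.168, 1.568, 2.184]
wrist_force: [-1.6, 0.2, 5.8]
gripper_width: 0.0153
```

```bash
python3 -c "
from h import *
s=state();print(s['time_s'],s['eef_pos'],s['gripper_width'],s['wrist_force'])"
```

```text
36.35 [ 0.54087764 -0.11987863  0.09024965] 0.015279527298392132 [-1.59447956  0.16666678  5.83404518]
```

Call:
{"api": "arm_command", "payload": {
  "commands": [
    [0.3, 0, 0, 0, 0, 0],
    [0.5, 0, 0, 0, 0, 0],
    [0.7, 0, 0, 0, 0, 0],
    [0.7, 0, 0, 0, 0, 0]
  ]
}}

```text
time_s: 36.75
eef_pos: [0.541, -0.1199, 0.0882]
orientation: [0.712, 1.57, 0.728]
wrist_force: [-14.2, 4.1, 38.7]
gripper_width: 0.0148
```

Call:
{"api": "arm_command", "payload": {
  "commands": [
    [0.2, 0, 0, 0, 0, 0],
    [0.3, 0, 0, 0, 0, 0],
    [0.3, 0, 0, 0, 0, 0]
  ]
}}

```text
time_s: 37.05
eef_pos: [0.5412, -0.1199, 0.0882]
orientation: [-0.089, 1.568, -0.072]
wrist_force: [-9.2, 3.4, 24.7]
gripper_width: 0.015
```

It stopped at 0.0882 m with 25–39 N on the wrist. I'll let go and press on the handle's top with shut fingers, which also gauges the lid's height: 0.112 when home, 0.118 on the raised seal.

Call:
{"api": "arm_command", "payload": {
  "commands": [
    [0, 0, 0, 0, 0, 0],
    [0, 0, 0, 0, 0, 0],
    [0, 0, 0, 0, 0, 0],
    [-2, 0, 0, 0, 0, 0],
    [-4, 0, 0, 0, 0, 0],
    [-6, 0, 0, 0, 0, 0],
    [-6, 0, 0, 0, 0, 0]
  ],
  "grip": 5
}}

```text
time_s: 37.75
eef_pos: [0.5425, -0.1204, 0.1502]
orientation: [-0.252, 1.564, -0.235]
wrist_force: [-0.1, -0.4, 0.0]
gripper_width: 0.0497
```

Call:
{"api": "arm_command", "payload": {
  "commands": [
    [0, 0, 0, 0, 0, 0],
    [0, 0, 0, 0, 0, 0],
    [0, 0, 0, 0, 0, 0],
    [0, 0, 0, 0, 0, 0],
    [0, 0, 0, 0, 0, 0],
    [0, 0, 0, 0, 0, 0]
  ],
  "grip": 0
}}

```text
time_s: 38.35
eef_pos: [0.5424, -0.1204, 0.15]
orientation: [-0.243, 1.564, -0.226]
wrist_force: [0.8, -0.1, 0.6]
gripper_width: -0.0001
```

```bash
python3 -c "
from h import *
s=state();print(s['time_s'],s['eef_pos'],s['gripper_width'],s['wrist_force']);print(go([.541,-.119,.121],.9))"
```

```text
38.35 [ 0.54243014 -0.12039483  0.14995424] -7.295169635171873e-05 [ 0.76523754 -0.10418008  0.61064559]
(array([ 2.89,  0.15, -0.16]), array([0.08, 0.37, 0.09]))
```

Call:
{"api": "arm_command", "payload": {
  "commands": [
    [1.5, 0.1, -0.1, 0, 0.4, 0],
    [2.5, 0.1, -0.1, 0, 0.4, 0],
    [2.9, 0.1, -0.1, 0, 0.4, 0],
    [2.9, 0.1, -0.1, 0, 0.4, 0]
  ]
}}

```text
time_s: 38.75
eef_pos: [0.541, -0.1192, 0.1197]
orientation: [-2.877, 1.568, -2.86]
wrist_force: [-0.1, -0.4, 0.7]
gripper_width: 0.0001
```

Call:
{"api": "arm_command", "payload": {
  "commands": [
    [0.1, 0, 0, 0, 0, 0],
    [0.2, 0, 0, 0, 0, 0],
    [0.3, 0, 0, 0, 0, 0],
    [0.3, 0, 0, 0, 0, 0]
  ]
}}

```text
time_s: 39.15
eef_pos: [0.541, -0.1192, 0.1167]
orientation: [-2.808, 1.568, -2.791]
wrist_force: [0.4, 0.7, 0.2]
gripper_width: 0.0001
```

Call:
{"api": "arm_command", "payload": {
  "commands": [
    [0.1, 0, 0, 0, 0, 0],
    [0.2, 0, 0, 0, 0, 0],
    [0.3, 0, 0, 0, 0, 0],
    [0.3, 0, 0, 0, 0, 0]
  ]
}}

```text
time_s: 39.55
eef_pos: [0.5409, -0.1192, 0.1136]
orientation: [-2.851, 1.568, -2.834]
wrist_force: [-0.3, 0.5, 0.1]
gripper_width: -0.0001
```

Call:
{"api": "arm_command", "payload": {
  "commands": [
    [0.1, 0, 0, 0, 0, 0],
    [0.2, 0, 0, 0, 0, 0],
    [0.2, 0, 0, 0, 0, 0]
  ]
}}

```text
time_s: 39.85
eef_pos: [0.541, -0.1192, 0.1121]
orientation: [-2.773, 1.568, -2.756]
wrist_force: [-1.4, 0.5, 5.2]
gripper_width: 0.0003
```

Call:
{"api": "arm_command", "payload": {
  "commands": [
    [0.1, 0, 0, 0, 0, 0],
    [0.2, 0, 0, 0, 0, 0],
    [0.3, 0, 0, 0, 0, 0],
    [0.3, 0, 0, 0, 0, 0]
  ]
}}

```text
time_s: 40.25
eef_pos: [0.5411, -0.1192, 0.112]
orientation: [-1.924, 1.569, -1.907]
wrist_force: [-7.5, 2.3, 22.4]
gripper_width: 0.0
```

Contact is at 0.112 m, exactly the fully home height, and it holds under 22 N. I'll retract and take a last look.

Call:
{"api": "arm_command", "payload": {
  "commands": [
    [-3, 0, 0, 0, 0, 0],
    [-7, 0, 0, 0, 0, 0],
    [-12, 0, -3, 0, 0, 0],
    [-14, -3, -8, 0, 0, 0],
    [-14, -6, -13, 0, 0, 0],
    [-14, -10, -17, 0, 0, 0],
    [-14, -14, -20, 0, 0, 0],
    [-14, -14, -20, 0, 0, 0]
  ]
}}

```text
time_s: 41.05
eef_pos: [0.3415, -0.2641, 0.2527]
orientation: [-1.745, 1.568, -1.73]
wrist_force: [0.8, -0.1, -0.2]
gripper_width: -0.0002
```

```bash
python3 -c "
from h import *
s=state();print(s['time_s'],s['eef_pos'],s['wrist_force'])
save('top','t13')
im=cv2.imread('pics/t13_raw.png'); cv2.imwrite('pics/f.png',cv2.resize(im[130:310,150:490],None,fx=2.3,fy=2.3,interpolation=cv2.INTER_CUBIC))"
```

```text
41.05 [ 0.34151467 -0.26410673  0.25268199] [ 0.75777926 -0.11296995 -0.20240996]
```

View pics/f.png

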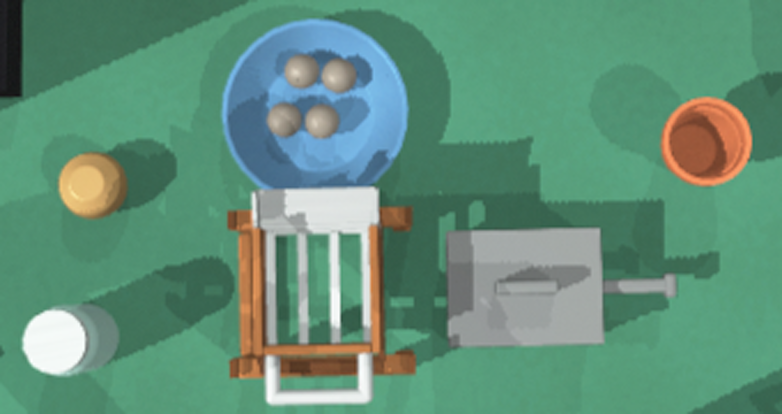

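The lid is on square ((447,230)–(603,345)), the bigs are in the dish, the screen is flat and empty, and the jar, pot and twine are where they were. Handing in.

```bash
python3 -c "
from h import *
print(sign_off())"
```

```text
the job is handed in; nothing more can be done
None
```

The whole job was done in the order asked and handed in at about 41 s of the 208 s allowed; sign-off gives no verdict.

- **Pebbles on the screen:** I put the two big and two small pebbles from the shelf onto the screen. One small already lay there with two bigs. All three smalls fell through into the tub while the bigs were being set down, before the shaking began.
- **Shaking and tipping:** I still worked the screen in about seven brisk 40–45 mm strokes, then tipped it, and all four bigs rolled into the dish. I lowered it flat again.
- **Tub and lid:** I drew the tub about 22 cm out from under the sifter, put the lid on and pressed it home. While I held the lid by its handle, the push stopped at 25–39 N and I couldn't tell whether it was home. Pressing the handle's top with shut fingers then met it at 0.112 m, the fully home height, and it held under 22 N.

**Last checks:**
- With the tub open, all three smalls were in it.
- The final picture shows four bigs in the dish, an empty flat screen, and the tub clear of the sifter with its lid on square.
- The jar, pot and twine look unmoved, and the robot was touching nothing.
- No check failed. I viewed 17 pictures, three past the budget of 14.

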